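# Slide the locked dish carriage under the camera

## Task

With the fingertips, press the lock button on the imaging rail's carriage fully down before the carriage moves, and keep it down while you push the carriage along the rail to its end stop, so that the dish stands under the camera head; pause there about half a second with the button still down, then let the button come up and move clear. Do not force the carriage along while its lock is engaged. Nothing is to be picked up: leave the jars, tubes and other loose things on the bench where they are.

Things in the scene. Friction and masses are not known exactly. Their poses are not given: they have to be found in the camera images.
- rail: white base plate 110 x 450 x 16 mm fixed to the bench, with a steel rail, a dark end stop and a column with a black camera head, 176 mm tall. Origin: on the bench, on the rail's centre line; z up; its own +y is the way the carriage slides to the end stop; plate spans y -120 to +330 mm. The head overhangs from y = +171 mm onward, underside 115 mm above the bench (lens 79 mm, at y = +195 mm)
- carriage (a joint): position of the aluminium carriage along the rail, in m, growing along the rail's +y: 0 at the rear, 0.120 at the end stop. The lock, a fine rack (6 mm pitch, 1 to 2 mm of play), holds it wherever it stands; with the button down it slides freely (about 1 to 2 N). The lock block on it (56 x 56 mm, top 56 mm above the bench) carries the button
- lock (a joint): travel of the round lock button in m: 0 up (locked), 0.006 fully down. A spring pushes it back: it begins to move at about 3 N and takes about 5 N to be fully down. The carriage is free from about 0.003 on
- button_top (a point): centre of the top of the lock button, plain black, round, 28 mm diameter, on the lock block at the carriage's rear; moves with button and carriage. Up: 64 mm above the bench, 8 mm proud of the block; fully down: 58 mm, 2 mm proud. In the rail's frame: x = 0, y = -60 mm + joint carriage. Open on all sides but that of the push lip
- push_lip (a point): middle of the top edge of the push lip's rear face, 80 mm above the bench, 18 mm ahead (rail's +y) of the button's centre. The lip is a plain upright aluminium wall on the carriage, 56 mm wide across the rail and 10 mm thick; a finger on the button can push against its rear face
- dish (a point): centre of the top of the lidded sample dish (60 mm diameter, 15 mm tall) clamped on the front of the carriage, 135 mm ahead (rail's +y) of the button's centre; its top is 53 mm above the bench
- jar_a_mid (a point): bystander: centre of a small capped jar, 38 mm diameter, 50 mm tall, loose on the bench near the rail
- jar_b_mid (a point): bystander: centre of a capped jar, 46 mm diameter, 55 mm tall, loose on the bench near the rail
- jar_c_mid (a point): bystander: centre of a small capped jar, 32 mm diameter, 45 mm tall, loose on the bench near the rail
- spare_dish_mid (a point): bystander: centre of a second lidded dish, 56 mm diameter, 14 mm tall, lying on the bench
- tube_stand_mid (a point): bystander: a white stand 50 x 70 mm with six capped tubes, 52 mm tall; the point is 25 mm above the bench on its middle
- counter_mid (a point): bystander: centre of a small hand-held counter, 70 x 45 x 28 mm, lying on the bench

How it is judged:
By the outcome, as a careful person would: the job done as asked, in the order asked, and still so for the second after the job is handed in, with the robot touching nothing.
It also fails if it takes over 35 s, if anything falls off the work surface, if the arm or the gripper's body presses on something with over 40 N, if the wrist force passes 120 N, or if a joint passes its speed limit or range.

## Robot

A 6-joint arm with a two-finger parallel gripper is mounted at the origin on the work surface. World frame = base frame: x ahead of the robot, y to its left, z up, the work surface at z = 0. Lengths are in m, angles in degrees, forces in N, time in s.
With the tool pointing down it reaches from about 0.35 to 0.875 m from the base axis. Payload 4.2 kg.
Tool frame: the origin (TCP) lies on the front face of the gripper's body, between the roots of the fingers; the fingertips stand 70 mm ahead of it and the grasp point (between the pads) lies 51 mm ahead of it; x points along the fingers, y is the direction in which the jaws open and shut, and the axes are right-handed (so a half turn about x gives the same grasp; the last joint's range is limited). The gripper opens to 87 mm and grips with 3 to 60 N. Pads are 19 mm wide; open, the fingers measure 117 mm over their backs; the gripper's body (75 mm by 190 mm) begins 51 mm behind the grasp point.
Start: joints at [-57.834, 22.042, 0.453, 0, -68.411, -14.817], TCP at [0.186, -0.597, 0.292] pointing down, gripper open.
Joint ranges: [-179.83, 179.83], [-69.29, 118.12], [-61.27, 80.66], [-181.25, 117.63], [-171.15, -9.14], [-177.46, 177.46]. Speed limits (degrees/s): [159.86, 159.86, 180, 180, 180, 180].

## Interface

Orientations are given as a 3x3 rotation matrix whose columns are the frame's x, y, z axes.
In Python, from station import r, viewer, spotter gives the robot as it stands.
- The arm moves only by the tool move_arm, never from a script. Its argument "series" is a list that holds one entry, the list of rows, each a list of 7 numbers: the turn, a rotation vector about the world's x, y, z scaled (see below), then the shift along the world's x, y, z scaled (see below), then the opening, from 0 (shut) to 1 (fully open). A call has 1 to 20 rows; each row shifts and turns the pose as measured when the row begins; what a row does not reach is not made up. The controller multiplies each number of a shift by 60 mm and each number of a turn by 8 degrees. A row lasts 1/8 s, in which the tool goes at most 62.5 mm and 10.7 degrees, less where a joint would pass 70% of its speed; a pose out of reach is approached as far as the arm can. A call with a number of a shift or a turn outside -1 to 1 is refused whole. A call with a gripper value outside its range is refused whole. The fingers move at their own pace and stop on an object; the grip force is fixed at half the most. Time passes only in rows, so rows that do not move let the fingers close. It gives the time, the measured TCP pose, the force and the opening at its end, in the units of the state.
- r.sense(): the state, without advancing time (a new reading comes with each control period).
- viewer.capture(name): name is "side" or "top" or "wrist"; returns (picture, depth): 420x560x3 uint8, red, green, blue; 420x560 float32, m along the optical axis (not along the pixel's ray), 0 where there is no reading.
- viewer.camera_params(name): a dict with "mtx" (3x3 intrinsics, pixels), "pose" (4x4, takes a point from camera to world coordinates). Camera axes: x right, y down, z forward; pixel columns grow to the right and rows downward; lengths in m; the calibration is good to about 2 mm. A picture is of the moment at which its call begins: read the wrist's pose just before it. camera_params takes no time and is no camera call; for the wrist camera it gives the pose at the moment of the call.
- r.finish_job(): hands the job in, once; it reports no verdict.
Trained networks look in the newest picture that a camera, given by its name, has taken for a name from the list of things; names that differ only in an ending like _2 or _b are one class to them, and where a whole thing is asked for, a point or a joint stands for the part that bears it (a point fixed in the world has none). Each returns a list of dicts, best first, with "conf" (0 to 1); they miss things now and then, are a little off and sometimes report something else, mostly with a low value. They report only what shows in the picture. A call takes as long as a camera call.
- spotter.find_in(camera, name): "centre" ([column, row] in pixels, amid what is visible of it).
- spotter.trace(camera, name): "mask" (420x560 bool, what is visible of it) and "centre" ([column, row] in pixels, amid what is visible of it).
The state is a dict: "time_s": time; "joints": joint angles; "joint_velocities": joint speeds; "effort": joint torques, N m; "tcp_pos": TCP position; "ee_rot": TCP orientation; "wrist_force": force on the tool from outside, world axes, zero at the start; "moment": the same for the moment, N m; "gripper_width": opening from 0.0 (shut) to 1.0 (fully open).
Only numpy, scipy, OpenCV 4.12 (cv2) and the standard library are available. Lean on these libraries where they do the work, as an engineer would, in place of code of your own. Each camera call takes 0.05 s, during which the arm holds its last target.

## Working session

There is one attempt and no reset: what is moved stays moved. The work goes in short steps, Python scripts to look and compute and a tool call to move; the robot and the scene stay as the last step left them, time stands still between calls to the robot, and variables do not carry over. Pictures are saved under pics/ and viewed, and the job is handed in when it is done.

Besides the shell and the picture viewer there is one more tool, called as name([rows], argument=value, ...), one row to a line, values as JSON. move_arm: Moves the arm, as the interface text tells. Its arguments: {"type":"object","properties":{"series":{"type":"array","items":{"type":"array","items":{"type":"array","items":{"type":"number","minimum":-1,"maximum":1}}}}},"required":["series"]}

```bash
mkdir -p pics; ls; cat > h.py <<'E'
import numpy as np, cv2
from station import r, viewer, spotter
def cap(n,fn):
    P=viewer.camera_params(n); im,d=viewer.capture(n)
    cv2.imwrite('pics/'+fn,im[:,:,::-1]); return im,d,P
def w(P,d,u,v,k=2):
    u0,v0=int(round(u)),int(round(v)); p=d[max(0,v0-k):v0+k+1,max(0,u0-k):u0+k+1]; z=np.median(p[p>0])
    c=np.linalg.inv(P['mtx'])@[u,v,1]*z
    return (P['pose']@np.append(c,1))[:3]
E
python3 - <<'E'
from h import *
np.set_printoptions(precision=4,suppress=True)
for n in ['top','side']:
    im,d,P=cap(n,n+'1.png'); print(n,P)
    for t in ['button_top','push_lip','dish','rail','jar_a_mid','tube_stand_mid','counter_mid']:
        for q in spotter.find_in(n,t)[:3]:
            try: print(t,q,w(P,d,*q['centre']))
            except Exception as e: print(t,q,e)
print(r.sense())
E
```

```text
pics
top {'mtx': array([[463.3318,   0.    , 269.9272],
       [  0.    , 463.3318, 201.1522],
       [  0.    ,   0.    ,   1.    ]]), 'pose': array([[ 0.0012, -0.9916,  0.1296,  0.4536],
       [-1.    , -0.0018, -0.0048, -0.0191],
       [ 0.005 , -0.1296, -0.9915,  1.0182],
       [ 0.    ,  0.    ,  0.    ,  1.    ]])}
push_lip {'centre': [246.1, 208.2], 'conf': 0.59} [0.5664 0.0269 0.0389]
push_lip {'centre': [271.5, 160.5], 'conf': 0.42} [ 0.6685 -0.027   0.0458]
dish {'centre': [248.0, 209.3], 'conf': 0.82} [0.5641 0.0228 0.0388]
rail {'centre': [217.7, 208.5], 'conf': 0.86} [0.564  0.0856 0.0538]
rail {'centre': [300.9, 259.0], 'conf': 0.41} [ 0.4593 -0.0881  0.0504]
jar_a_mid {'centre': [297.8, 258.5], 'conf': 0.49} [ 0.4603 -0.0817  0.0501]
tube_stand_mid {'centre': [372.6, 191.3], 'conf': 0.72} [ 0.6046 -0.2454  0.0303]
tube_stand_mid {'centre': [289.8, 208.3], 'conf': 0.69} [ 0.5634 -0.0649  0.0646]
tube_stand_mid {'centre': [205.3, 153.3], 'conf': 0.61} [0.6824 0.114  0.0526]
counter_mid {'centre': [371.5, 192.2], 'conf': 0.62} [ 0.6028 -0.2432  0.0296]
side {'mtx': arr
[... 593 characters left out ...]
id {'centre': [346.5, 239.5], 'conf': 0.65} [ 0.4496 -0.0814  0.0375]
counter_mid {'centre': [336.9, 185.1], 'conf': 0.96} [ 0.5876 -0.2298  0.0297]
{'time_s': 0.8, 'joints': array([-57.8313,  22.0404,   0.4542,   0.0001, -68.4126, -14.8155]), 'joint_velocities': array([0.037 , 0.0078, 0.0463, 0.0019, 0.0086, 0.0539]), 'effort': array([ -0.0003, -39.0411,  18.7612,   4.2241,   0.0156,  -0.    ]), 'tcp_pos': array([ 0.1864, -0.5965,  0.2923]), 'ee_rot': array([[ 0.    , -0.2983,  0.9545],
       [-0.    ,  0.9545,  0.2983],
       [-1.    , -0.    ,  0.    ]]), 'wrist_force': array([-0.603 , -0.6456,  0.5466]), 'moment': array([-0.0186,  0.0113,  0.001 ]), 'gripper_width': 1.0019499944809749}
```

View pics/top1.png

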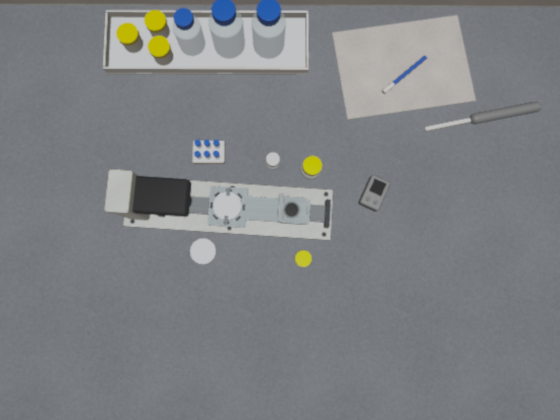

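View pics/side1.png

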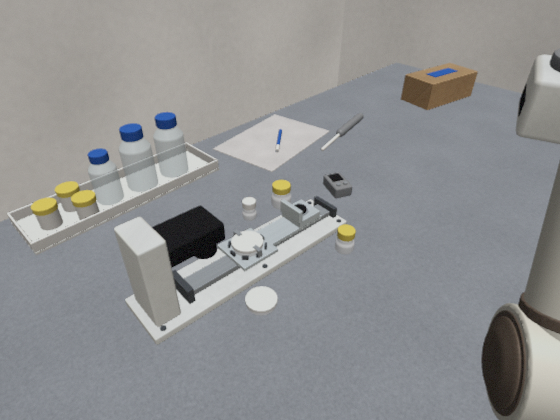

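Top view: the button is at about (291,209), the lip at about (279,208), the dish at about (228,206) and the head at the left. Rail +y therefore runs image-left, roughly along world +y. The carriage is near its rear position. Next I measure precisely.

```bash
python3 - <<'E'
from h import *
np.set_printoptions(precision=4,suppress=True)
im,d,P=cap('top','top2.png')
cv2.imwrite('pics/crop.png',cv2.resize(im[170:250,180:340,::-1],None,fx=5,fy=5,interpolation=cv2.INTER_CUBIC))
# dark button near (291,209)
g=im.max(2).astype(int)
vv,uu=np.mgrid[:420,:560]
m=(np.hypot(uu-291,vv-209)<11)&(g<60)
print(m.sum(),uu[m].mean(),vv[m].mean())
print('button',w(P,d,uu[m].mean(),vv[m].mean()))
K=np.linalg.inv(P['mtx']);
pts=np.stack([uu,vv,np.ones_like(uu)],-1)@K.T*d[...,None]; W=pts@P['pose'][:3,:3].T+P['pose'][:3,3]
for lo,hi,nm in [(.071,.090,'lip'),(.060,.069,'btn'),(.0485,.059,'block/dish'),(.008,.024,'plate')]:
    q=(W[...,2]>lo)&(W[...,2]<hi)&(uu>120)&(uu<335)&(vv>178)&(vv<242)&(d>0)
    if nm=='plate': q&=im.min(2)>150
    n,l,st,c=cv2.connectedComponentsWithStats(q.astype(np.uint8))
    for i in range(1,n):
        if st[i,4]>15:
            X=W[l==i]; rc=cv2.minAreaRect(X[:,:2].astype(np.float32)*1000)
            print(nm,st[i],np.median(X,0),rc)
# column profile along row 207..211
for u in range(268,335,2): print(u,W[209,u],im[209,u])
E
```

```text
0 nan nan<stdin>:9: RuntimeWarning: Mean of empty slice.
  ret = ret.dtype.type(ret / rcount)
<stdin>:10: RuntimeWarning: Mean of empty slice.
Traceback (most recent call last):
  File "h.py", line 7, in w
    u0,v0=int(round(u)),int(round(v)); p=d[max(0,v0-k):v0+k+1,max(0,u0-k):u0+k+1]; z=np.median(p[p>0])
              ~~~~~^^^
ValueError: cannot convert float NaN to integer
```

View pics/crop.png

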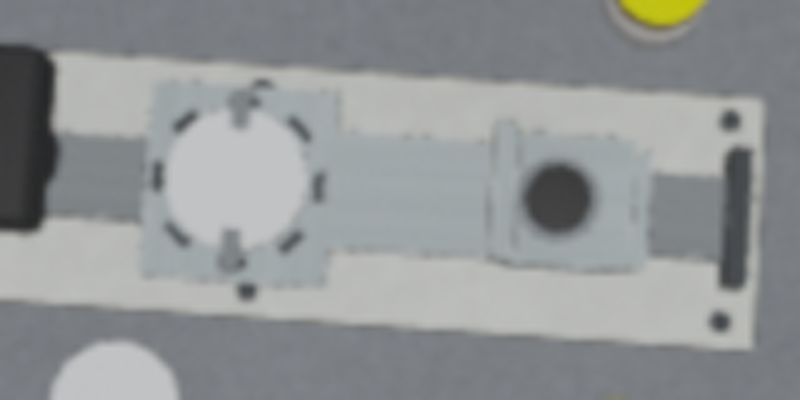

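The crop shows the button at about (291.5,209.5), the lip just to its left, and the dish at about (227,205.5). My grey threshold was too tight.

```bash
python3 - <<'E'
from h import *
np.set_printoptions(precision=4,suppress=True)
im,d,P=cap('top','top3.png')
g=im.max(2).astype(int)
vv,uu=np.mgrid[:420,:560]
m=(np.hypot(uu-291.5,vv-209.5)<11)&(g<115)
bu,bv=uu[m].mean(),vv[m].mean(); print(m.sum(),bu,bv,'button',w(P,d,bu,bv,1))
m2=(np.hypot(uu-227,vv-205.5)<16)&(im.min(2)>185)
du,dv=uu[m2].mean(),vv[m2].mean(); print(m2.sum(),du,dv,'dish',w(P,d,du,dv,1))
def atz(u,v,z):
    r_=P['pose'][:3,:3]@np.linalg.inv(P['mtx'])@[u,v,1]; o=P['pose'][:3,3]; return o+r_*(z-o[2])/r_[2]
B=atz(bu,bv,.064);D=atz(du,dv,.053);e=(D-B)[:2];print('atz',B,D,np.linalg.norm(e),np.degrees(np.arctan2(e[1],e[0])))
K=np.linalg.inv(P['mtx']);
pts=np.stack([uu,vv,np.ones_like(uu)],-1)@K.T*d[...,None]; W=pts@P['pose'][:3,:3].T+P['pose'][:3,3]
for lo,hi,nm in [(.071,.090,'lip'),(.060,.069,'btn'),(.0485,.059,'block/dish'),(.006,.026,'plate')]:
    q=(W[...,2]>lo)&(W[...,2]<hi)&(uu>190)&(uu<345)&(vv>170)&(vv<250)&(d>0)
    if nm=='plate': q&=im.min(2)>150
    n,l,st,c=cv2.connectedComponentsWithStats(q.astype(np.uint8))
    for i in range(1,n):
        if st[i,4]>15:
            X=W[l==i]; print(nm,st[i],np.median(X,0),cv2.minAreaRect(X[:,:2].astype(np.float32)*1000))
# side view check
im,d,P=cap('side','side2.png')
cv2.imwrite('pics/scrop.png',cv2.resize(im[180:280,220:360,::-1],None,fx=5,fy=5,interpolation=cv2.INTER_CUBIC))
def proj(p): q=np.linalg.inv(P['pose'])@np.append(p,1); q=P['mtx']@q[:3]; return q[:2]/q[2]
print('B in side',proj(B),(proj(B)-[220,180])*5,'D',(proj(D)-[220,180])*5)
E
```

```text
151 291.0662251655629 209.27814569536423 button [ 0.5614 -0.0675  0.0645]
524 226.74618320610688 205.29961832061068 dish [0.5708 0.0668 0.0536]
atz [ 0.5615 -0.0675  0.064 ] [0.5709 0.0668 0.053 ] 0.13466698814413802 85.99698841530221
lip [277 195   7  27 133] [ 0.5621 -0.0441  0.0807] ((562.6417236328125, -43.937400817871094), (9.9265718460083, 54.45336151123047), 86.27743530273438)
btn [284 203  15  14 137] [ 0.5616 -0.0674  0.0646] ((561.434814453125, -67.72598266601562), (26.922273635864258, 26.516136169433594), 78.07711029052734)
block/dish [304 171  16   5  50] [ 0.6416 -0.1107  0.0557] ((640.4468383789062, -111.63040161132812), (8.251604080200195, 31.47320556640625), 1.321794867515564)
block/dish [213 188  28  36 657] [0.5695 0.068  0.0539] ((570.9754638671875, 68.88630676269531), (62.512176513671875, 58.209163665771484), 41.97206497192383)
block/dish [281 197  26  28 443] [ 0.5569 -0.0801  0.0566] ((560.8255615234375, -73.81670379638672), (49.92464828491211, 56.36442565917969), 85.53096008300781)
plate [ 191  181  142   24 1404] [ 0.6067 -0.0218  0.0167] ((604.1915283203125, -4.724884033203125), (309.8251953125, 37.46511459350586), 86.27198791503906)
plate [ 191  211  141   29 1718] [ 0.524  -0.0241  0.0167] ((530.0104370117188, -5.199676513671875), (61.11075210571289, 305.61859130859375), 1.1610004901885986)
plate [191 239  25  11 219] [0.4892 0.122  0.0147] ((491.3621826171875, 120.62358093261719), (21.667165756225586, 51.665157318115234), 0.005939540918916464)
B in side [298.9233 207.1681] [394.6164 135.8406] D [131.9209 301.0305]
```

View pics/scrop.png

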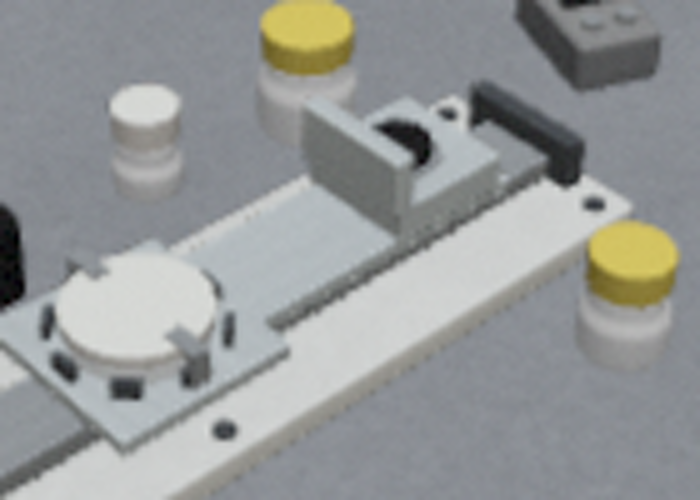

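The side crop agrees: the button sits behind the lip, with open space around it. In world coordinates the button is at (0.5615, -0.0675), the rail's +y is at about 86.1°, and about 90 mm of travel remains. I'll go there high, with the gripper shut and the jaw axis across the rail.

move_arm([
  [[0,0,0.715,0.52,0.74,0,0],[0,0,0.715,0.52,0.74,0,0],[0,0,0.715,0.52,0.74,0,0],[0,0,0.715,0.52,0.74,0,0],[0,0,0.715,0.52,0.74,0,0],[0,0,0.715,0.52,0.74,0,0],[0,0,0.715,0.52,0.74,0,0],[0,0,0.715,0.52,0.74,0,0],[0,0,0.715,0.52,0.74,0,0],[0,0,0.715,0.52,0.74,0,0],[0,0,0.715,0.5,0.7,0,0],[0,0,0.3,0.2,0.2,0,0]],
])

```text
time_s: 2.45
tcp_pos: [0.5486, -0.0828, 0.294]
ee_rot: [[0.008, -0.996, 0.092], [-0.0, 0.092, 0.996], [-1.0, -0.008, 0.0]]
wrist_force: [-0.4, -1.4, -0.1]
gripper_width: 0.007
```

move_arm([
  [[0,0.06,0.17,0.22,0.3,-0.6,0],[0,0,0,0,0,-0.8,0],[0,0,0,0,0,-0.7,0],[0,0,0,0,0,0,0]],
])

```text
time_s: 2.95
tcp_pos: [0.5631, -0.0647, 0.1665]
ee_rot: [[0.003, -0.998, 0.067], [-0.001, 0.067, 0.998], [-1.0, -0.003, -0.001]]
wrist_force: [-0.1, 0.4, 0.7]
gripper_width: 0.006
```

```bash
python3 - <<'E'
from h import *
np.set_printoptions(precision=4,suppress=True)
s=r.sense(); print(s['tcp_pos'],s['ee_rot'],s['wrist_force'])
t=s['tcp_pos']+s['ee_rot'][:,0]*.07; print('tip',t)
cap('wrist','w1.png');cap('side','s3.png')
E
```

```text
[ 0.5631 -0.0647  0.1665] [[ 0.0028 -0.9978  0.0666]
 [-0.0007  0.0666  0.9978]
 [-1.     -0.0029 -0.0005]] [-0.1397  0.423   0.6874]
tip [ 0.5632 -0.0647  0.0965]
```

View pics/w1.png

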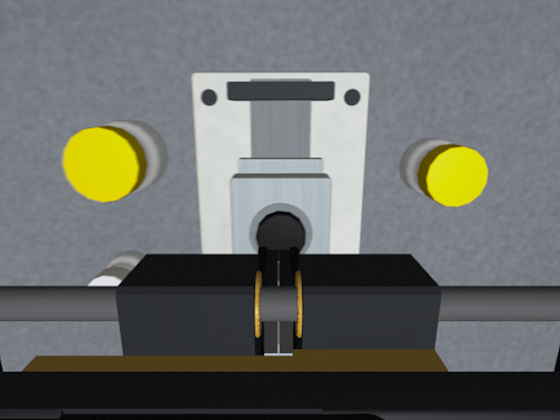

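View pics/s3.png

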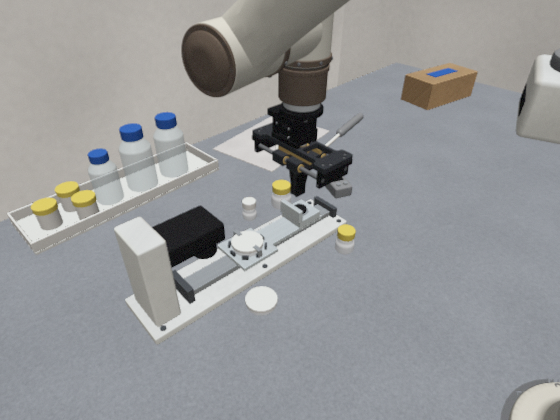

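The wrist view shows the button (280,230) in line with the fingertips (278,250). Next I lower to just above it.

move_arm([
  [[0,0,0,-0.02,0,-0.4,0],[0,0,0,0,0,0,0]],
])

```text
time_s: 3.3
tcp_pos: [0.5673, -0.065, 0.1514]
ee_rot: [[0.022, -0.998, 0.066], [0.0, 0.066, 0.998], [-1.0, -0.021, 0.001]]
wrist_force: [-0.3, 0.3, 0.4]
gripper_width: 0.006
```

```bash
python3 - <<'E'
from h import *
np.set_printoptions(precision=4,suppress=True)
s=r.sense(); print(s['tcp_pos'],s['wrist_force'])
im,d,P=cap('side','s4.png')
cv2.imwrite('pics/s4c.png',cv2.resize(im[120:280,220:380,::-1],None,fx=4,fy=4,interpolation=cv2.INTER_CUBIC)[:600])
E
```

```text
[ 0.5673 -0.065   0.1514] [-0.2756  0.3462  0.4259]
```

View pics/s4c.png

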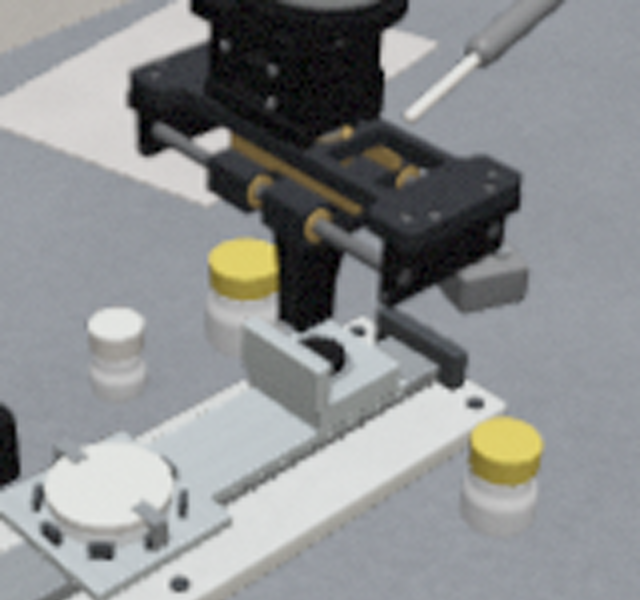

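The straight-down rows pulled in a little tilt and x error, so I'll correct that before descending.

move_arm([
  [[0,0.16,0,-0.09,0,0,0],[0,0,0,0,0,0,0],[0,0,0,0,0,0,0]],
])

```text
time_s: 3.72
tcp_pos: [0.5651, -0.0649, 0.1576]
ee_rot: [[0.01, -0.998, 0.064], [0.001, 0.064, 0.998], [-1.0, -0.01, 0.001]]
wrist_force: [0.0, -0.3, 0.6]
gripper_width: 0.005
```

move_arm([
  [[0,0.08,0,-0.06,0,-0.02,0],[0,0,0,0,0,0,0]],
])

```text
time_s: 3.98
tcp_pos: [0.5612, -0.0649, 0.1566]
ee_rot: [[-0.002, -0.998, 0.064], [0.001, 0.064, 0.998], [-1.0, 0.002, 0.0]]
wrist_force: [0.2, -0.6, 0.8]
gripper_width: 0.002
```

move_arm([
  [[0,0,0,0,0,-0.1,0]],
])

```text
time_s: 4.1
tcp_pos: [0.5615, -0.0648, 0.1507]
ee_rot: [[-0.001, -0.998, 0.064], [0.001, 0.064, 0.998], [-1.0, 0.001, 0.001]]
wrist_force: [-0.7, 0.2, -0.5]
gripper_width: 0.004
```

move_arm([
  [[0,0,0,0,0,-0.1,0]],
])

```text
time_s: 4.22
tcp_pos: [0.5613, -0.0648, 0.1441]
ee_rot: [[-0.001, -0.998, 0.064], [0.001, 0.064, 0.998], [-1.0, 0.001, 0.001]]
wrist_force: [-0.6, 0.9, 0.4]
gripper_width: 0.01
```

move_arm([
  [[0,0,0,0,0,-0.1,0]],
])

```text
time_s: 4.35
tcp_pos: [0.5612, -0.0648, 0.1374]
ee_rot: [[-0.002, -0.998, 0.064], [0.001, 0.064, 0.998], [-1.0, 0.002, 0.0]]
wrist_force: [0.9, -0.2, 0.4]
gripper_width: 0.004
```

move_arm([
  [[0,0,0,0,0,-0.05,0]],
])

```text
time_s: 4.47
tcp_pos: [0.5609, -0.0649, 0.1336]
ee_rot: [[-0.003, -0.998, 0.064], [0.0, 0.064, 0.998], [-1.0, 0.003, 0.0]]
wrist_force: [-1.0, 1.2, 3.2]
gripper_width: 0.006
```

move_arm([
  [[0,0,0,0,0,-0.05,0]],
])

```text
time_s: 4.6
tcp_pos: [0.5609, -0.0648, 0.1307]
ee_rot: [[-0.003, -0.998, 0.064], [0.0, 0.064, 0.998], [-1.0, 0.004, -0.0]]
wrist_force: [-1.6, 0.8, 3.7]
gripper_width: 0.006
```

move_arm([
  [[0,0,0,0,0,-0.05,0]],
])

```text
time_s: 4.72
tcp_pos: [0.5609, -0.0648, 0.128]
ee_rot: [[-0.003, -0.998, 0.064], [0.0, 0.064, 0.998], [-1.0, 0.003, -0.0]]
wrist_force: [-3.1, 0.8, 12.4]
gripper_width: 0.006
```

move_arm([
  [[0,0,0,0,0,-0.05,0]],
])

```text
time_s: 4.85
tcp_pos: [0.561, -0.0651, 0.1278]
ee_rot: [[-0.004, -0.998, 0.062], [-0.001, 0.062, 0.998], [-1.0, 0.004, -0.002]]
wrist_force: [-10.3, 2.0, 27.8]
gripper_width: 0.006
```

move_arm([
  [[0,0,0,0,0,-0.05,0]],
])

```text
time_s: 4.97
tcp_pos: [0.561, -0.0653, 0.1279]
ee_rot: [[-0.004, -0.998, 0.061], [-0.003, 0.061, 0.998], [-1.0, 0.003, -0.003]]
wrist_force: [-7.7, 1.2, 20.8]
gripper_width: 0.004
```

The button is bottomed at TCP z 0.1278, with force well above 5 N. Now I push along the rail while still commanding down.

move_arm([
  [[0,0,0,0,0.05,-0.03,0]],
])

```text
time_s: 5.1
tcp_pos: [0.561, -0.0627, 0.1281]
ee_rot: [[-0.002, -0.998, 0.06], [-0.003, 0.06, 0.998], [-1.0, 0.002, -0.004]]
wrist_force: [-2.4, -0.4, 7.2]
gripper_width: 0.005
```

move_arm([
  [[0,0,0,0.005,0.07,-0.03,0]],
])

```text
time_s: 5.22
tcp_pos: [0.5612, -0.059, 0.128]
ee_rot: [[-0.002, -0.998, 0.06], [-0.004, 0.06, 0.998], [-1.0, 0.002, -0.005]]
wrist_force: [-3.5, -1.2, 10.2]
gripper_width: 0.005
```

move_arm([
  [[0,0,0,0.005,0.07,-0.03,0]],
])

```text
time_s: 5.35
tcp_pos: [0.5615, -0.0553, 0.128]
ee_rot: [[-0.002, -0.998, 0.059], [-0.006, 0.059, 0.998], [-1.0, 0.001, -0.006]]
wrist_force: [-4.2, 0.1, 12.6]
gripper_width: 0.005
```

move_arm([
  [[0.02,0,0.02,0.005,0.07,-0.035,0],[0.02,0,0.02,0.005,0.07,-0.035,0],[0.01,0,0.02,0.005,0.07,-0.035,0],[0.01,0,0.01,0.005,0.07,-0.035,0]],
])

```text
time_s: 5.85
tcp_pos: [0.5625, -0.0404, 0.128]
ee_rot: [[-0.0, -0.999, 0.047], [-0.002, 0.047, 0.999], [-1.0, 0.0, -0.002]]
wrist_force: [-4.7, -0.8, 13.7]
gripper_width: 0.006
```

```bash
python3 - <<'E'
from h import *
np.set_printoptions(precision=4,suppress=True)
im,d,P=cap('side','s5.png')
cv2.imwrite('pics/s5c.png',cv2.resize(im[130:280,200:360,::-1],None,fx=4,fy=4,interpolation=cv2.INTER_CUBIC)[:600])
im,d,P=cap('top','t5.png')
vv,uu=np.mgrid[:420,:560]
m2=(np.hypot(uu-210,vv-205)<35)&(im.min(2)>185)&(d<.97)
print(r.sense()['wrist_force'],r.sense()['tcp_pos'])
q=np.nonzero(m2); print(q[1].mean(),q[0].mean(),w(P,d,q[1].mean(),q[0].mean()))
E
```

```text
[-5.7707  0.3666 12.8483] [ 0.5625 -0.04    0.128 ]
220.23391812865498 197.17153996101365 [0.5391 0.0444 0.4044]
```

View pics/s5c.png

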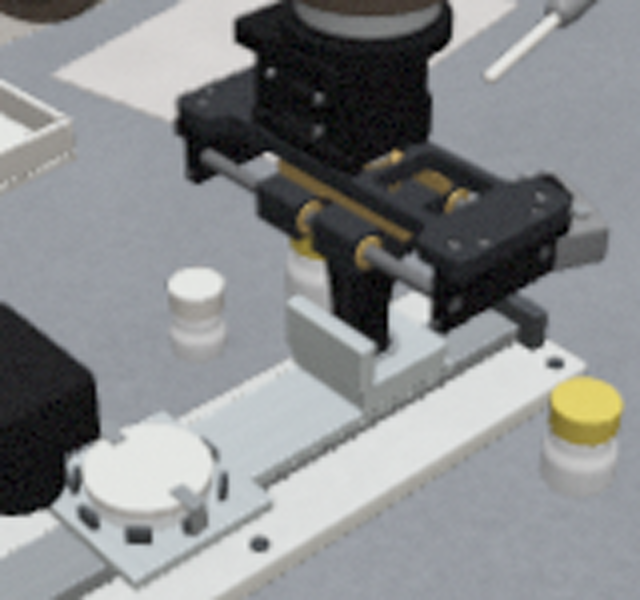

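The carriage is travelling with the button down, carried by friction, with the finger close behind the lip. I'll continue and correct the yaw.

move_arm([
  [[0,0,-0.03,0.006,0.08,-0.035,0],[0,0,-0.03,0.006,0.08,-0.035,0],[0,0,-0.03,0.006,0.08,-0.035,0],[0,0,-0.03,0.006,0.08,-0.035,0]],
])

```text
time_s: 6.45
tcp_pos: [0.5636, -0.0227, 0.128]
ee_rot: [[0.001, -0.998, 0.061], [-0.006, 0.061, 0.998], [-1.0, -0.001, -0.006]]
wrist_force: [-5.0, -0.6, 13.2]
gripper_width: 0.005
```

move_arm([
  [[0,0,-0.02,0.006,0.08,-0.035,0],[0,0,0,0.006,0.08,-0.035,0],[0,0,0,0.006,0.08,-0.035,0],[0,0,0,0.006,0.08,-0.035,0]],
])

```text
time_s: 6.95
tcp_pos: [0.5646, -0.0051, 0.128]
ee_rot: [[0.001, -0.998, 0.06], [-0.011, 0.06, 0.998], [-1.0, -0.002, -0.011]]
wrist_force: [-5.3, -1.2, 12.6]
gripper_width: 0.006
```

move_arm([
  [[0.03,0,-0.02,0.006,0.08,-0.035,0],[0.03,0,0,0.006,0.08,-0.035,0],[0.03,0,0,0.006,0.08,-0.035,0],[0.02,0,0,0.006,0.08,-0.035,0]],
])

```text
time_s: 7.45
tcp_pos: [0.5658, 0.0127, 0.128]
ee_rot: [[0.003, -0.998, 0.059], [0.0, 0.059, 0.998], [-1.0, -0.003, 0.0]]
wrist_force: [-4.6, -0.9, 13.8]
gripper_width: 0.007
```

move_arm([
  [[0.02,0,-0.02,0.006,0.06,-0.035,0],[0.02,0,0,0.006,0.06,-0.035,0]],
])

```text
time_s: 7.7
tcp_pos: [0.5662, 0.0193, 0.128]
ee_rot: [[0.003, -0.998, 0.06], [0.003, 0.06, 0.998], [-1.0, -0.003, 0.004]]
wrist_force: [-5.1, -1.1, 13.0]
gripper_width: 0.006
```

move_arm([
  [[0.02,0,0,0.005,0.06,-0.035,0]],
])

```text
time_s: 7.82
tcp_pos: [0.5664, 0.0225, 0.128]
ee_rot: [[0.003, -0.998, 0.059], [0.005, 0.059, 0.998], [-1.0, -0.003, 0.005]]
wrist_force: [-5.3, -0.7, 14.0]
gripper_width: 0.0
```

move_arm([
  [[0,0,0,0.004,0.06,-0.035,0]],
])

```text
time_s: 7.95
tcp_pos: [0.5666, 0.0253, 0.128]
ee_rot: [[0.003, -0.998, 0.057], [0.003, 0.057, 0.998], [-1.0, -0.003, 0.003]]
wrist_force: [-2.5, -8.6, 11.4]
gripper_width: 0.005
```

move_arm([
  [[0,0,0,0.004,0.06,-0.035,0]],
])

```text
time_s: 8.07
tcp_pos: [0.5671, 0.0271, 0.128]
ee_rot: [[0.003, -0.998, 0.056], [-0.0, 0.056, 0.998], [-1.0, -0.003, 0.0]]
wrist_force: [-1.3, -8.6, 11.6]
gripper_width: 0.005
```

move_arm([
  [[0,0,0,0.004,0.06,-0.035,0]],
])

```text
time_s: 8.2
tcp_pos: [0.5675, 0.0287, 0.128]
ee_rot: [[0.003, -0.999, 0.055], [-0.004, 0.055, 0.999], [-1.0, -0.004, -0.004]]
wrist_force: [-1.8, -12.0, 12.8]
gripper_width: 0.004
```

move_arm([
  [[0.02,0,0,0.003,0.05,-0.035,0],[0.02,0,0,0.003,0.05,-0.035,0]],
])

```text
time_s: 8.45
tcp_pos: [0.5677, 0.0289, 0.128]
ee_rot: [[0.001, -0.999, 0.053], [-0.008, 0.053, 0.999], [-1.0, -0.002, -0.008]]
wrist_force: [-2.4, -11.3, 12.1]
gripper_width: 0.006
```

```bash
python3 - <<'E'
from h import *
np.set_printoptions(precision=4,suppress=True)
s=r.sense();print(s['wrist_force'],s['tcp_pos'])
im,d,P=cap('side','s6.png')
cv2.imwrite('pics/s6c.png',cv2.resize(im[140:290,160:320,::-1],None,fx=4,fy=4,interpolation=cv2.INTER_CUBIC)[:600])
K=np.linalg.inv(P['mtx']);vv,uu=np.mgrid[:420,:560]
pts=np.stack([uu,vv,np.ones_like(uu)],-1)@K.T*d[...,None]; W=pts@P['pose'][:3,:3].T+P['pose'][:3,3]
# lip top
q=(W[...,2]>.077)&(W[...,2]<.084)&(np.abs(W[...,0]-.567)<.035)&(np.abs(W[...,1]-.05)<.03)&(im.min(2)>100)
print(q.sum(),np.median(W[q],0))
s=r.sense();print(s['wrist_force'],s['tcp_pos'])
E
```

```text
[ -2.3996 -11.3337  12.1211] [0.5677 0.0289 0.128 ]
119 [0.568  0.0456 0.0798]
[ -3.0551 -11.0724  13.9582] [0.5677 0.0289 0.128 ]
```

View pics/s6c.png

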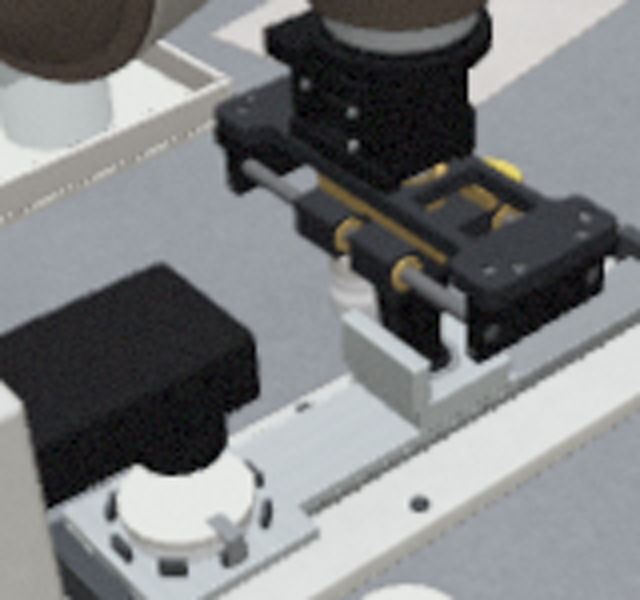

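The lens stands over the dish in this view. The lip has moved about 90 mm and the arm now meets about 11 N without moving. I'll make one slightly firmer push, then pause with the button held.

move_arm([
  [[0.03,0,-0.02,0,0.07,-0.035,0],[0.03,0,-0.02,0,0.07,-0.035,0]],
])

```text
time_s: 8.75
tcp_pos: [0.5677, 0.0293, 0.128]
ee_rot: [[-0.001, -0.998, 0.057], [-0.012, 0.057, 0.998], [-1.0, 0.001, -0.012]]
wrist_force: [-0.5, -18.1, 12.1]
gripper_width: 0.007
```

move_arm([
  [[0,0,0,0,0.03,-0.04,0],[0,0,0,0,0.03,-0.04,0],[0,0,0,0,0.03,-0.04,0],[0,0,0,0,0.03,-0.04,0],[0,0,0,0,0.02,-0.04,0],[0,0,0,0,0.02,-0.04,0]],
])

```text
time_s: 9.5
tcp_pos: [0.5678, 0.0297, 0.128]
ee_rot: [[0.0, -0.998, 0.056], [-0.025, 0.056, 0.998], [-1.0, -0.002, -0.025]]
wrist_force: [-4.8, -3.4, 13.6]
gripper_width: 0.003
```

```bash
python3 - <<'E'
from h import *
np.set_printoptions(precision=4,suppress=True)
s=r.sense();print(s['wrist_force'],s['tcp_pos'],s['ee_rot'])
im,d,P=cap('side','s7.png')
K=np.linalg.inv(P['mtx']);vv,uu=np.mgrid[:420,:560]
pts=np.stack([uu,vv,np.ones_like(uu)],-1)@K.T*d[...,None]; W=pts@P['pose'][:3,:3].T+P['pose'][:3,3]
q=(W[...,2]>.077)&(W[...,2]<.084)&(np.abs(W[...,0]-.567)<.035)&(np.abs(W[...,1]-.05)<.03)&(im.min(2)>100)
print(q.sum(),np.median(W[q],0))
cv2.imwrite('pics/s7c.png',cv2.resize(im[180:320,130:290,::-1],None,fx=4,fy=4,interpolation=cv2.INTER_CUBIC))
E
```

```text
[-4.8254 -3.3694 13.6074] [0.5678 0.0297 0.128 ] [[ 0.0003 -0.9984  0.056 ]
 [-0.0247  0.056   0.9981]
 [-0.9997 -0.0017 -0.0246]]
120 [0.5668 0.0457 0.0798]
```

View pics/s7c.png

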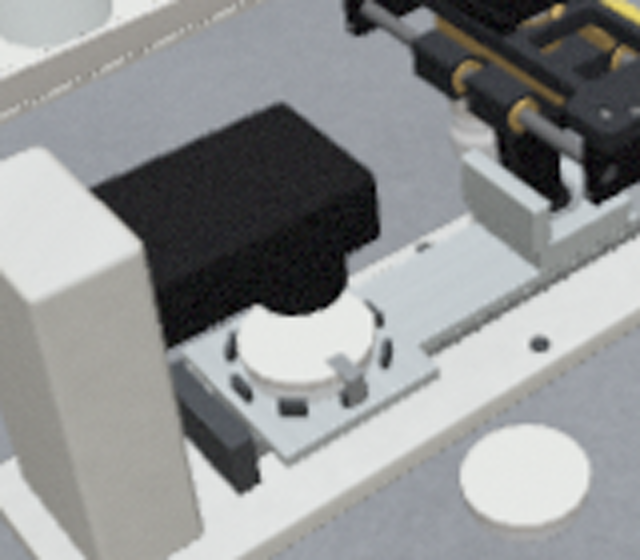

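The carriage plate is against the dark end stop, the lens is over the dish, and the pause ran 0.75 s with the button at the bottom. Now I release straight up.

move_arm([
  [[0,0,0,0,0.02,0.05,0],[0,0,0,0,0,0.08,0],[0,0,0,0,-0.02,0.1,0],[0,0,0,0,-0.05,0.12,0],[0,0,0,0,-0.05,0.2,0],[0,0,0,0,-0.1,0.3,0],[0,0,0,0,-0.2,0.5,0],[0,0,0,0,-0.4,0.6,0],[0,0,0,0,-0.6,0.6,0],[0,0,0,0,-0.6,0.4,0],[0,0,0,0,0,0,0],[0,0,0,0,0,0,0]],
])

```text
time_s: 11.05
tcp_pos: [0.567, -0.0945, 0.3155]
ee_rot: [[0.006, -0.998, 0.055], [-0.025, 0.055, 0.998], [-1.0, -0.007, -0.024]]
wrist_force: [0.0, -1.1, -0.0]
gripper_width: 0.006
```

```bash
python3 - <<'E'
from h import *
np.set_printoptions(precision=4,suppress=True)
s=r.sense();print(s['time_s'],s['wrist_force'],s['tcp_pos'])
im,d,P=cap('side','s8.png')
K=np.linalg.inv(P['mtx']);vv,uu=np.mgrid[:420,:560]
pts=np.stack([uu,vv,np.ones_like(uu)],-1)@K.T*d[...,None]; W=pts@P['pose'][:3,:3].T+P['pose'][:3,3]
q=(W[...,2]>.077)&(W[...,2]<.084)&(np.abs(W[...,0]-.567)<.035)&(np.abs(W[...,1]-.05)<.03)&(im.min(2)>100)
print(q.sum(),np.median(W[q],0))
q=(W[...,2]>.055)&(W[...,2]<.075)&(np.abs(W[...,0]-.567)<.02)&(np.abs(W[...,1]-.021)<.016)&(im.max(2)<90)
print('btn',q.sum(),np.median(W[q],0),np.percentile(W[q][:,2],[10,90]))
E
```

```text
11.05 [ 0.0466 -1.1166 -0.0063] [ 0.567  -0.0945  0.3155]
118 [0.5673 0.0459 0.0798]
btn 77 [0.5634 0.0197 0.0638] [0.0605 0.0651]
```

View pics/s8.png

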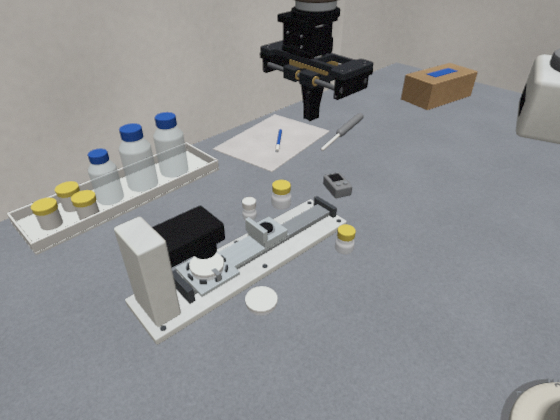

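The carriage is still at the stop (lip at y 0.0459, unchanged). The button is up (top at about 0.064), the arm is clear, and the jars, dish and counter are where they were. Handing in.

```bash
python3 -c "
from station import r
print(r.finish_job())"
```

```text
the job is handed in; nothing more can be done
None
```

The job is done and handed in at about 11 s. With the gripper shut, I pressed the lock button fully down before the carriage moved. I kept about 7–14 N on it while pushing the carriage roughly 90 mm to the end stop, held it there about 0.75 s, then lifted straight off and moved clear.

**Last checks:**
- **Carriage:** at the end, an 18 N push no longer moved the lip. The side picture shows the carriage against the end stop with the lens over the dish. The lip stayed put after release.
- **Button:** it is back up, with its top about 64 mm above the bench.
- **Arm and loose things:** the wrist force is near zero, and the loose things on the bench look unmoved.

**Small disagreements:**
- **Descent:** the arm strayed about 6 mm and tilted about 1° on the way down. I corrected this before touching anything.
- **Press force:** it peaked at about 28 N once the button had bottomed.
- **Push:** friction on the button carried the carriage most of the way, and the finger met the lip only at the end.

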